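# Hook the parts basket out of the ultrasonic cleaner

## Robot

A 7-joint arm with a two-finger parallel gripper is mounted at the origin on the work surface. World frame = base frame: x ahead of the robot, y to its left, z up, the work surface at z = 0. Lengths are in m, angles in rad, forces in N, time in s.
With the tool pointing down it reaches from about 0.4 to 0.85 m from the base axis. Payload 10.4 kg.
Tool frame: the origin (TCP) lies between the finger pads; the fingertips stand ahead of it and the grasp point (between the pads) lies 3 mm ahead of it (r.tips_ahead is the z of the fingertips in the tool frame, in m); z points along the fingers, y is the line along which they close (so a half turn about z gives the same grasp; the last joint's range is limited). The gripper opens to 87 mm and grips with 3 to 60 N. Pads are 19 mm wide; open, the fingers measure 117 mm over their backs; the gripper's body (75 mm by 190 mm) begins 51 mm behind the grasp point.
Start: joints at [-1.368, 0.332, -0.065, 1.46, 0.022, 1.35, -0.088], TCP at [0.14, 0.609, 0.245] pointing down, gripper open.
Joint ranges: [-2.6, 2.6], [-0.5, 2.12], [-1.47, 1.34], [0.16, 2.42], [-1.27, 4.41], [0.06, 2.06], [-2.6, 2.6]. Speed limits (rad/s): [2.22, 2.22, 2.79, 2.79, 3.14, 3.14, 3.14].

## Interface

Orientations are given as a unit quaternion [x, y, z, w].
In Python, from bench import telemetry, camera, get_calibration, r gives the robot as it stands.
- The arm moves only by the tool drive_tool, never from a script. Its argument "series" is one flat list of numbers, 7 for each row, row after row: the turn, a rotation vector about the tool's x, y, z in units of 5 degrees (1.0 is 5 degrees), then the shift along the tool's x, y, z in units of 40 mm (1.0 is 40 mm), then the opening, from -1 (shut) to 1 (fully open). A call has 1 to 10 rows; each row is the pose to reach, as a shift and turn from the pose commanded when the call began, along the tool's axes at that moment; what a row does not reach only later rows make up. A row lasts 1/12 s, in which the tool goes at most 41.7 mm and 7.16 degrees, less where a joint would pass 70% of its speed; a pose out of reach is approached as far as the arm can. A call with a gripper value outside its range is refused whole. The fingers move at their own pace and stop on an object; "grip_force" is the grip in N (left out, the last holds). Time passes only in rows, so rows that repeat a pose let the fingers close. It gives the time, the measured TCP pose, the force, the opening and the grip force at its end, in the units of the state.
- telemetry.read_state(): the state, without advancing time (a new reading comes with each control period).
- camera(name): name is "scene" or "top"; returns the picture (480x640x3 uint8, red, green, blue); there is no depth.
- get_calibration(name): a dict with "fovy" (degrees; the focal length in pixels is half the picture's height over the tangent of half this angle, whatever the lens; pixels are square), "cx", "cy" (the principal point, pixels), "xyz" and "rotation" of the camera in the world. Camera axes: x right, y up, looking along -z (the intrinsics and any distortion apply to the point x, -y, -z); pixel columns grow to the right and rows downward; lengths in m; the calibration is good to about 2 mm. A picture is of the moment at which its call begins. get_calibration takes no time and is no camera call.
- r.close_job(): hands the job in; it is judged then, once.
The state is a dict: "time": time; "joint_positions": joint angles; "joint_vel": joint speeds; "joint_torque": joint torques, N m; "ee_pos": TCP position; "eef_rot": TCP orientation; "ft_force": force on the tool from outside, world axes, zero at the start; "torque": the same for the moment, N m; "width": finger opening in m; "grip_force": force on a finger pad.
Only numpy, scipy, OpenCV 4.12 (cv2) and the standard library are available. Lean on these libraries where they do the work, as an engineer would, in place of code of your own. Each camera call takes 0.05 s, during which the arm holds its last target. There are 200 camera calls.

## Task

Take the hook rod from its stand and, with the hook only, lift the basket of cleaned fittings by its orange swinging handle out of the narrow ultrasonic tank, keeping the basket level, and set it gently on the middle of the draining stage. Feel your way in the tank rather than forcing anything, touch the basket with nothing but the hook, unhook it, hang the rod back in the stand's fork, and leave everything else where it is.

Things in the scene. Friction and masses are not known exactly. Their poses are not given: they have to be found in the camera images.
- tank: Fixed bench-top ultrasonic cleaner, drained: white housing 210 (x) by 156 mm (y), 190 mm high. Origin: on the table under the centre of housing and tank; z up. On each end wall inside (x = +-72 mm) a bracket sticks 16 mm inwards, its top 73 mm above the table: the basket hangs on these by its ears. Tank floor 35 mm above the table.
- tank_mouth (a point): Centre of the tank's open mouth, level with the steel rim (190 mm above the table), axes as the tank. The tank is narrow: inside 144 mm along x and 92 mm along y, straight upright walls from the rim to its floor.
- basket: Loose steel basket of fittings, 0.28 to 0.40 kg. Body 100 (x) by 58 (y) by 36 mm high, closed by a wire lid whose top is 40 mm above the underside; at each end an ear 50 mm wide sticks out to x = +-64 mm. Origin: centre of its underside, z up. At the start it hangs in the tank by its ears, axes parallel to the tank's, underside 47 mm above the table.
- handle_pivot (a point): Middle of the handle's pivot axis (along basket x), 34 mm above the basket's underside; fixed to the basket, not to the handle. Handle: orange 5 mm wire bail; crossbar along x, 64 mm long, centre line 50 mm from the axis. It starts anywhere from 0.82 rad towards +y to 0.82 rad towards -y (stops at 0.86). THE LEAN IS NOT REPORTED: look or feel with the hook. Stiff: see rod_handle.
- rod: Loose hook rod, 0.13 kg, 165 mm. Origin: bottom of the hook, on the rod's axis; z up along it. Double hook in its y-z plane, 5 mm wire: cross piece with top face at z = 5 mm, reaching 17.5 mm either way along y, ends turned up to z = 15.5 mm; between the 7 mm round shank (y = 0) and each tip (12.5 to 17.5 mm) a gap of 9 mm. Neck: 9 mm square, z = 71 to 100 mm.
- rod_handle (a point): Middle of the rod's blue square handle (18 x 18 mm, z = 105 to 165 mm on the rod), to grip from above across x or y; 135 mm above the rod's origin. Black collar 26 x 26 mm below it, z = 100 to 105 mm. The basket's handle has stiff pivots: about 1 N at its crossbar swings it, it stays where left; a basket lifted by a leaning handle hangs tilted, so bring it upright first.
- stand: Fixed rod stand: grey foot 110 x 90 mm, post on its -x side, on top a level fork of two prongs along x, open towards +x. Origin: on the table under the seat; z up. At the start the rod hangs at the seat: axis over the origin, axes parallel to the stand's, rod origin 18 mm above the table.
- fork_seat (a point): Seat of the fork, 118 mm above the table, where the underside of the rod's collar rests; axes as the stand. Slot 14 mm wide along y, flared at its mouth; prongs reach to x = 46 mm. A ridge 4 mm high in front (x = 21 to 25 mm) and one 6 mm high behind keep the collar in: lift the rod 8 mm or more, then draw it out along +x; return it the same way.
- stage: Fixed draining stage: level aluminium plate 170 (x) by 130 mm (y) with black strips, clamped on a short retort stand (12 mm rod at x = -102 mm, its top 190 mm above the table; grey foot). Origin: on the table under the plate's centre; z up. The plate's top is clamped anywhere from 45 to 145 mm above the table; THE HEIGHT IS NOT REPORTED: look, or lower until the basket is felt to stand.
- amber_bottle: Bystander: amber bottle, 76 mm dia, 150 mm high; origin centre of its underside.
- clear_bottle: Bystander: clear bottle with red cap, 72 mm dia, 145 mm high; origin centre of its underside.
- beaker: Bystander: glass beaker, 66 mm dia, 85 mm high; origin centre of its underside.
- vial_rack: Bystander: white vial rack 60 x 120 mm, 52 mm high with its vials; origin centre of its underside.
- column_box: Bystander: grey column box 50 x 210 x 36 mm; origin centre of its underside.
- wash_bottle: Bystander: white wash bottle with a red spout, 60 mm dia, 160 mm high; origin centre of its underside.
- glove_box: Bystander: blue glove box 115 x 230 x 70 mm; origin centre of its underside.
Not all that is in view belongs to the job. Leave any brown look-alike of the stage alone. Leave any yellow look-alike of the basket alone.

How it is judged:
By the outcome, as a careful person would: the job done as asked, in the order asked, and still so for the second after the job is handed in, with the robot touching nothing.
It also fails if it takes over 72 s, if anything falls off the work surface, if the arm or the gripper's body presses on something with over 40 N, if the wrist force passes 120 N, or if a joint passes its speed limit or range.

## Working session

There is one attempt and no reset: what is moved stays moved. The work goes in short steps, Python scripts to look and compute and a tool call to move; the robot and the scene stay as the last step left them, time stands still between calls to the robot, and variables do not carry over. Pictures are saved under pics/ and viewed, at most 10 in all, crops included, and the job is handed in when it is done.

Besides the shell and the picture viewer there is one more tool, called after "Emit:" by a JSON object that holds its "fn" and its "kwargs". drive_tool: Moves the arm, as the interface text tells. Its arguments: {"type":"object","properties":{"series":{"type":"array"},"grip_force":{"type":"number"}},"required":["series"]}

```bash
mkdir -p pics; ls; python3 - <<'E'
from bench import telemetry, camera, get_calibration, r
import cv2
for n in("scene","top"):
    cv2.imwrite(f"pics/{n}0.png",camera(n)[:,:,::-1]); print(n,get_calibration(n))
s=telemetry.read_state(); print(s, r.tips_ahead)
E
```

```text
pics
scene {'fovy': 53.10386064182791, 'cx': 324.3591029319521, 'cy': 237.1019606456366, 'xyz': array([1.0953086 , 0.58746059, 0.80614115]), 'rotation': array([0.1642229 , 0.40180163, 0.83615548, 0.33530629])}
top {'fovy': 55.267102722468636, 'cx': 319.6852334690793, 'cy': 237.4980983624073, 'xyz': array([ 0.30685166, -0.0178499 ,  1.38126122]), 'rotation': array([-0.06091496,  0.05149776,  0.71207769, -0.69755481])}
{'time': 0.1, 'joint_positions': array([-1.3675982 ,  0.33278093, -0.06472807,  1.46083472,  0.02164718,
        1.34987949, -0.08853168]), 'joint_vel': array([ 0.00028106,  0.00053266, -0.00124525, -0.00232476,  0.00102421,
       -0.00057241, -0.00097022]), 'joint_torque': array([ 9.83407554e-04, -6.24539495e+01,  2.43008783e-02, -3.90714633e+01,
       -6.13955897e-02,  3.66373546e-02,  5.87962541e-05]), 'ee_pos': array([0.13985973, 0.60884085, 0.24386168]), 'eef_rot': array([ 1.12647453e-01,  9.93634836e-01, -6.02293323e-04, -2.28892073e-05]), 'ft_force': array([ 0.37232061,  0.68381139, -0.05652244]), 'torque': array([ 0.0083766 , -0.01162213, -0.04272585]), 'grip_force': 0.0, 'width': 0.08722890215489601} 0.022
```

View pics/scene0.png

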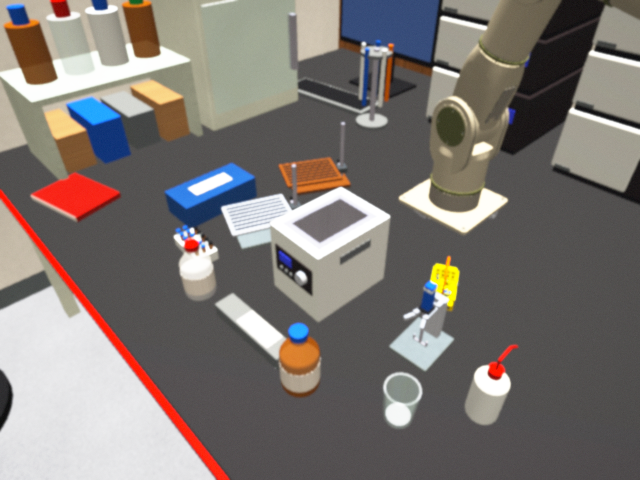

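View pics/top0.png

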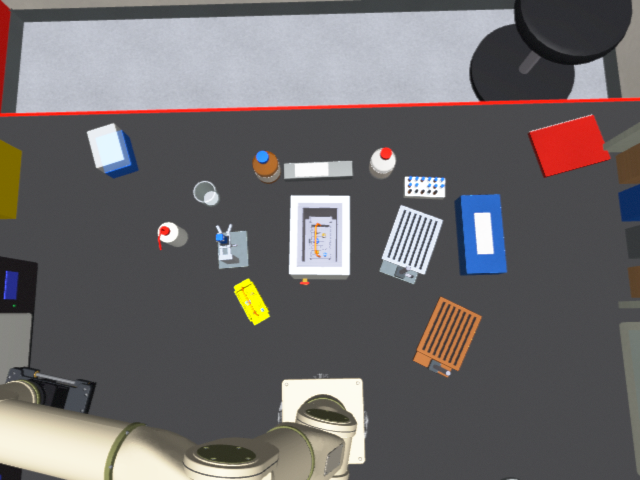

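```bash
cat > h.py <<'E'
import numpy as np, cv2
from scipy.spatial.transform import Rotation as R
from bench import get_calibration
C={n:get_calibration(n) for n in("scene","top")}
def f(c): return 240/np.tan(np.radians(c['fovy'])/2)
def ray(n,u,v):
    c=C[n]; d=np.array([(u-c['cx'])/f(c),-(v-c['cy'])/f(c),-1.])
    return np.array(c['xyz']),R.from_quat(c['rotation']).apply(d)
def onz(n,u,v,z):
    o,d=ray(n,u,v); return o+d*(z-o[2])/d[2]
def proj(n,p):
    c=C[n]; q=R.from_quat(c['rotation']).inv().apply(np.asarray(p,float)-c['xyz'])
    return c['cx']+f(c)*q[...,0]/-q[...,2], c['cy']-f(c)*q[...,1]/-q[...,2]
E
python3 - <<'E'
from h import *
t=cv2.imread("pics/top0.png"); s=cv2.imread("pics/scene0.png")
def cr(im,x,y,w,h): return cv2.resize(im[y:y+h,x:x+w],(400,300),interpolation=cv2.INTER_CUBIC)
m=np.vstack([np.hstack([cr(t,265,190,120,90),cr(t,195,215,60,45+0)*1]),np.hstack([cr(t,370,200,120,90),cr(s,380,255,100,75+0)])])
# crop2 has aspect 60x45; crop4 100x75
cv2.putText(m,"",(0,0),0,1,0)
cv2.imwrite("pics/m0.png",m)
print(proj("top",[0,0,0]),proj("top",[.14,.609,.244]),proj("scene",[.0,0,0]))
# tank rim white outline, top
hsv=cv2.cvtColor(t,cv2.COLOR_BGR2HSV)
w=((hsv[...,2]>215)&(hsv[...,1]<30)).astype(np.uint8)
cs,_=cv2.findContours(w,cv2.RETR_EXTERNAL,2)
for c in cs:
    if cv2.contourArea(c)>250: print(cv2.minAreaRect(c),[onz("top",*p,.19).round(4).tolist() for p in cv2.boxPoints(cv2.minAreaRect(c))])
E
```

```text
(np.float64(322.71881081808704), np.float64(419.43494723114827)) (np.float64(67.770018281788), np.float64(386.31212146024257)) (np.float64(451.73745650713715), np.float64(201.84523270311547))
((150.0, 465.0), (28.0, 72.0), 90.0) [[-0.0236, 0.5134, 0.19], [-0.0263, 0.3352, 0.19], [-0.0906, 0.3335, 0.19], [-0.0881, 0.5101, 0.19]]
((50.80493927001953, 452.3614807128906), (110.74404907226562, 30.492340087890625), 12.757532119750977) [[-0.0283, 0.8127, 0.19], [0.0413, 0.8023, 0.19], [-0.0204, 0.528, 0.19], [-0.0887, 0.5409, 0.19]]
((323.0, 420.5), (83.0, 82.0), 90.0) [[0.1405, 0.0978, 0.19], [0.1369, -0.1078, 0.19], [-0.0582, -0.101, 0.19], [-0.0552, 0.099, 0.19]]
((483.33453369140625, 233.01380920410156), (41.27360916137695, 15.446460723876953), 85.2363510131836) [[0.5546, -0.4124, 0.19], [0.5572, -0.4531, 0.19], [0.4477, -0.4535, 0.19], [0.4452, -0.4134, 0.19]]
((411.9660949707031, 239.5950469970703), (45.13633728027344, 58.05165481567383), 19.653823852539062) [[0.4371, -0.1624, 0.19], [0.5818, -0.22, 0.19], [0.5383, -0.3299, 0.19], [0.3953, -0.2706, 0.19]]
((319.0, 235.0), (78.0, 60.0), 90.0) [[0.6124, 0.076, 0.19], [0.6086, -0.0842, 0.19], [0.4006, -0.078, 0.19], [0.4038, 0.0779, 0.19]]
((424.5, 186.5), (19.0, 39.0), 90.0) [[0.6575, -0.2357, 0.19], [0.655, -0.3398, 0.19], [0.6028, -0.3366, 0.19], [0.6052, -0.2332, 0.19]]
((311.2076416015625, 169.19168090820312), (13.349327087402344, 33.972835540771484), 87.70938873291016) [[0.7032, 0.0618, 0.19], [0.7048, -0.0301, 0.19], [0.6674, -0.0307, 0.19], [0.6658, 0.0608, 0.19]]
((104.75389862060547, 145.0647735595703), (38.07219696044922, 27.9942626953125), 75.25643920898438) [[0.8117, 0.6335, 0.19], [0.8305, 0.5594, 0.19], [0.7239, 0.5273, 0.19], [0.7055, 0.6004, 0.19]]
```

View pics/m0.png

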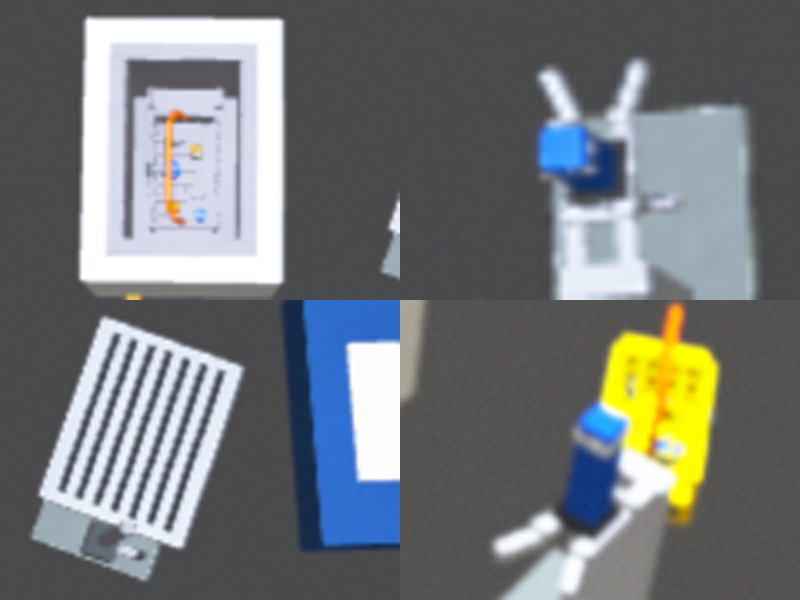

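```bash
python3 - <<'E'
from h import *
t=cv2.imread("pics/top0.png"); s=cv2.imread("pics/scene0.png")
def quad(im,x0,y0,x1,y1,fn,k=4):
    c=cv2.resize(im[y0:y1,x0:x1],None,fx=k,fy=k,interpolation=cv2.INTER_CUBIC)
    m=fn(cv2.cvtColor(c,cv2.COLOR_BGR2HSV).astype(int)).astype(np.uint8)
    m=cv2.morphologyEx(m,cv2.MORPH_CLOSE,np.ones((k*5,k*5)))
    cs,_=cv2.findContours(m,0,2); c=max(cs,key=cv2.contourArea); h=cv2.convexHull(c)
    a=cv2.approxPolyDP(h,3*k,True)[:,0]; M=cv2.moments(c)
    g=lambda p:(np.array(p)+.5)/k-.5+[x0,y0]
    return g(a), g([M['m10']/M['m00'],M['m01']/M['m00']]),cv2.contourArea(c)/k/k
wh=lambda v:lambda h:(h[...,2]>v)&(h[...,1]<50)
q,g,_=quad(t,275,185,365,290,wh(200)); print("rim",q.round(1).tolist(),[onz("top",*p,.19)[:2].round(4).tolist() for p in q],onz("top",*g,.19).round(4))
q,g,_=quad(t,375,195,450,275,wh(165)); print("stage top",q.round(1).tolist(),g)
q2,g2,_=quad(s,205,185,300,240,wh(165)); print("stage scene",q2.round(1).tolist(),g2)
blue=lambda v:lambda h:(abs(h[...,0]-106)<14)&(h[...,1]>120)&(h[...,2]>v)
for nm,im,b in(("top",t,(205,225,240,260)),("scene",s,(410,270,450,320))):
    for v in(80,180): q,g,a=quad(im,*b,blue(v),8); print("blue",nm,v,a,q.round(1).tolist(),g,onz(nm,*g,.183).round(4))
# orange in tank
c=t[205:270,295:345]; h=cv2.cvtColor(c,cv2.COLOR_BGR2HSV).astype(int)
w=((h[...,0]<18)&(h[...,1]>90)&(h[...,2]>120))*1
for i,row in enumerate(w):
    if row.any(): print(205+i,(295+np.flatnonzero(row)).tolist(),h[i,row>0,1].tolist())
E
```

```text
rim [[291.1, 195.4], [349.4, 196.4], [348.9, 274.4], [288.9, 273.1]] [[0.6139, 0.0703], [0.6076, -0.0852], [0.3996, -0.0777], [0.4061, 0.0782]] [ 0.5044 -0.0038  0.19  ]
stage top [[400.9, 205.1], [442.4, 220.1], [425.1, 274.4], [382.9, 274.4], [380.1, 271.1]] [410.73241717 242.04668421]
stage scene [[299.4, 205.9], [299.4, 239.4], [237.4, 239.4], [220.9, 208.6], [280.1, 193.4]] [263.51122612 218.76710422]
blue top 80 87.4140625 [[215.4, 234.3], [226.1, 236.6], [226.7, 242.7], [215.7, 240.1]] [221.1435059 238.3896256] [0.5027 0.258  0.183 ]
blue top 180 45.5078125 [[222.2, 233.7], [222.7, 239.4], [216.3, 240.1], [215.9, 234.3]] [219.2072568  236.90834406] [0.5068 0.2632 0.183 ]
blue scene 80 296.3671875 [[428.6, 280.3], [435.7, 286.1], [432.6, 306.9], [427.1, 311.2], [420.4, 305.7]] [428.02561783 296.47777833] [0.5346 0.2785 0.183 ]
blue scene 180 65.75 [[428.6, 280.4], [435.7, 285.2], [432.7, 290.3], [424.4, 286.1]] [429.94181717 285.837601  ] [0.5097 0.2644 0.183 ]
223 [317, 318] [156, 131]
224 [316, 317, 318, 319] [144, 253, 233, 171]
225 [315, 316, 317, 318, 319, 320] [152, 232, 196, 131, 186, 179]
226 [316] [200]
227 [316] [121]
228 [316] [117]
229 [316] [114]
230 [316] [110]
231 [316] [113]
232 [316] [136]
233 [316] [160]
234 [316] [105]
236 [316] [94]
239 [315] [139]
242 [315] [161]
250 [315, 316] [190, 176]
251 [315] [189]
252 [315, 316] [179, 255]
253 [315, 316, 317, 318] [124, 225, 205, 103]
254 [316, 317] [144, 162]
255 [316, 317, 318] [108, 194, 142]
256 [318, 319] [146, 153]
```

```bash
cat >> h.py <<'E'
def tri(a,b):
    (o,d),(p,e)=ray("top",*a),ray("scene",*b)
    A=np.stack([d,-e],1); k=np.linalg.lstsq(A,p-o,rcond=None)[0]
    x,y=o+d*k[0],p+e*k[1]; return (x+y)/2,np.linalg.norm(x-y)
E
python3 - <<'E'
from h import *
print("TR",tri((442.4,220.1),(220.9,208.6)),"BR",tri((424.9,274.2),(280.1,193.4)),"rod",tri((219.2,236.9),(429.9,285.8)))
for z in(.05,.07,.09): print(z,np.mean([onz("top",*p,z) for p in((400.9,205.1),(442.4,220.1),(424.9,274.2),(382,258.5))],0).round(4), [proj("scene",onz("top",*p,z)) for p in((442.4,220.1),(424.9,274.2))])
print("bar mid",onz("top",315.8,238.5,.129).round(4),"lid",onz("top",320.5,238.2,.087).round(4),"piv",onz("top",320,240.5,.081).round(4))
c=np.array([.5068,-.0036]);a=np.radians(-2.15);ex=np.array([np.cos(a),np.sin(a)]);ey=np.array([-ex[1],ex[0]])
for X,Y,Z in((0,0,.087),(.064,.025,.083),(-.064,-.025,.083),(.05,.029,.087),(-.05,-.029,.087),(.032,.0,.131),(-.032,0,.131),(.04,0,.081),(-.04,0,.081)): print(X,Y,Z,np.round(proj("top",[*(c+X*ex+Y*ey),Z]),1))
t=cv2.imread("pics/top0.png"); cv2.imwrite("pics/tank1.png",cv2.resize(t[205:270,290:350],None,fx=9,fy=9,interpolation=cv2.INTER_CUBIC))
# prongs/stand orientation
print([onz("top",*p,.118).round(4).tolist() for p in((217,226),(230.8,224.8),(219,244.5),(231,244.5))])
print([onz("top",*p,.0+.01).round(4).tolist() for p in((246.5,231.2),(247.8,267))])
E
```

```text
TR (array([ 0.56240787, -0.36161365,  0.06272061]), np.float64(0.00033028288734950637)) BR (array([ 0.40571606, -0.30109364,  0.06919052]), np.float64(0.0018450229922311178)) rod (array([0.50734896, 0.2634086 , 0.1807592 ]), np.float64(0.0007414921473091584))
0.05 [ 0.5097 -0.2742  0.05  ] [(np.float64(220.16525772637246), np.float64(212.32562592179113)), (np.float64(279.7773271052681), np.float64(198.81475272751013))]
0.07 [ 0.5067 -0.2704  0.07  ] [(np.float64(221.52435201147995), np.float64(206.46809815885047)), (np.float64(280.80807394920816), np.float64(193.24583730658816))]
0.09 [ 0.5036 -0.2665  0.09  ] [(np.float64(222.9119158649947), np.float64(200.48787008793835)), (np.float64(281.86080945357696), np.float64(187.55812162848704))]
bar mid [0.5054 0.0077 0.129 ] lid [ 0.5127 -0.0049  0.087 ] piv [ 0.507  -0.0033  0.081 ]
0 0 0.087 [320.1 240.2]
0.064 0.025 0.083 [311.9 218.4]
-0.064 -0.025 0.083 [328.5 262.8]
0.05 0.029 0.087 [310.3 222.9]
-0.05 -0.029 0.087 [330.  257.8]
0.032 0.0 0.131 [320.1 226.4]
-0.032 0 0.131 [319.7 249.3]
0.04 0 0.081 [320.4 226.9]
-0.04 0 0.081 [319.9 254.4]
[[0.5488, 0.2851, 0.118], [0.5514, 0.2463, 0.118], [0.4961, 0.2787, 0.118], [0.4954, 0.2451, 0.118]]
[[0.5514, 0.2207, 0.01], [0.442, 0.2161, 0.01]]
```

View pics/tank1.png

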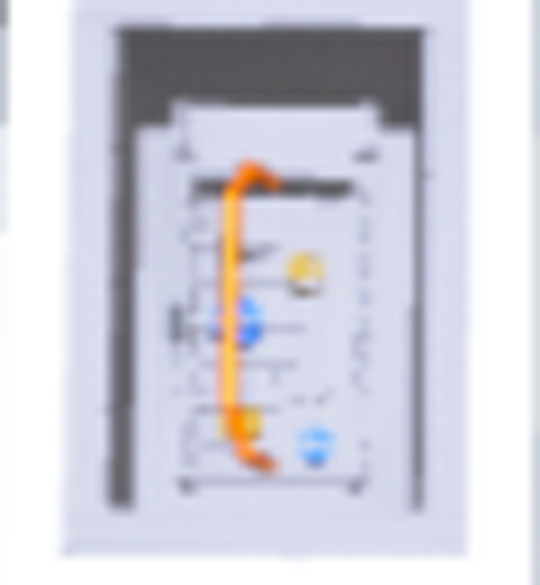

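```bash
cat > go.py <<'E'
import sys
from h import *
from bench import telemetry
def go(x,y,z,yaw):
    s=telemetry.read_state(); q=R.from_quat(s['eef_rot'])
    T=R.from_euler('z',yaw,degrees=True)*R.from_quat([0,1,0,0])
    rv=np.degrees((q.inv()*T).as_rotvec())/5
    d=q.inv().apply(np.array([x,y,z])-s['ee_pos'])/.04
    print("t",round(s['time'],2),"ee",s['ee_pos'].round(4),"F",s['ft_force'].round(2),"yaw",round(np.degrees(np.arctan2(*(q.as_matrix()[:2,1]*[-1,1]))),2),"->",rv.round(2).tolist(),d.round(3).tolist(),"mm",round(np.linalg.norm(d)*40))
for i in range(1,len(sys.argv),4): go(*map(float,sys.argv[i:i+4]))
E
python3 go.py .5075 .2635 .245 3 .5075 .2635 .160 3
```

```text
t 0.1 ee [0.1399 0.6088 0.2439] F [ 0.37  0.68 -0.06] yaw -12.94 -> [-0.01, -0.0, -3.19] [-10.89, -6.357, -0.02] mm 504
t 0.1 ee [0.1399 0.6088 0.2439] F [ 0.37  0.68 -0.06] yaw -12.94 -> [-0.01, -0.0, -3.19] [-10.89, -6.354, 2.105] mm 511
```

Emit:
{"fn": "drive_tool", "kwargs": {"series": [0,0,-3.19,-10.89,-6.357,-0.02,1,0,0,-3.19,-10.89,-6.357,-0.02,1,0,0,-3.19,-10.89,-6.357,-0.02,1,0,0,-3.19,-10.89,-6.357,-0.02,1,0,0,-3.19,-10.89,-6.357,-0.02,1,0,0,-3.19,-10.89,-6.357,-0.02,1,0,0,-3.19,-10.89,-6.357,-0.02,1,0,0,-3.19,-10.89,-6.357,-0.02,1,0,0,-3.19,-10.89,-6.357,-0.02,1,0,0,-3.19,-10.89,-6.357,-0.02,1]}}

```text
time: 0.93
ee_pos: [0.4439, 0.3228, 0.2451]
eef_rot: [-0.026, 1.0, 0.0, -0.0]
ft_force: [1.1, 0.0, -0.3]
width: 0.0869
grip_force: 0.0
```

```bash
python3 go.py .5075 .2635 .24 3 .5075 .2635 .160 3
```

```text
t 0.93 ee [0.4439 0.3228 0.2451] F [ 1.1   0.01 -0.26] yaw 3.02 -> [0.0, -0.0, 0.0] [-1.51, -1.564, 0.128] mm 87
t 0.93 ee [0.4439 0.3228 0.2451] F [ 1.1   0.01 -0.26] yaw 3.02 -> [0.0, -0.0, 0.0] [-1.511, -1.564, 2.128] mm 122
```

Emit:
{"fn": "drive_tool", "kwargs": {"series": [0,0,0,-0.8,-0.8,0,1,0,0,0,-1.45,-1.5,0,1,0,0,0,-1.5,-1.55,0,1,0,0,0,-1.5,-1.55,0.3,1,0,0,0,-1.5,-1.55,0.8,1]}}

```text
time: 1.35
ee_pos: [0.5067, 0.2663, 0.2137]
eef_rot: [-0.026, 1.0, 0.001, 0.001]
ft_force: [-0.0, 0.6, -0.2]
width: 0.0872
grip_force: 0.0
```

```bash
python3 go.py .5075 .2635 .160 3
```

```text
t 1.35 ee [0.5067 0.2663 0.2137] F [-0.02  0.6  -0.15] yaw 2.97 -> [0.02, 0.03, -0.01] [-0.013, -0.075, 1.344] mm 54
```

Emit:
{"fn": "drive_tool", "kwargs": {"series": [0,0,0,0,-0.05,0.5,1,0,0,0,0,-0.05,1.0,1,0,0,0,0,-0.05,1.3,1,0,0,0,0,-0.05,1.3,1,0,0,0,0,-0.05,1.3,1]}}

```text
time: 1.77
ee_pos: [0.5053, 0.2644, 0.1608]
eef_rot: [-0.027, 1.0, -0.0, -0.001]
ft_force: [-0.3, 0.6, 1.0]
width: 0.0869
grip_force: 0.0
```

```bash
python3 - <<'E'
from bench import camera
import cv2,numpy as np
t=camera("top")[:,:,::-1]; s=camera("scene")[:,:,::-1]
cv2.imwrite("pics/grasp.png",np.hstack([cv2.resize(t[190:290,170:270],(400,400)),cv2.resize(s[220:370,350:500],(400,400))]))
E
python3 go.py .5075 .2635 .160 3
```

```text
t 1.87 ee [0.5064 0.2645 0.1623] F [-0.05 -0.32  0.61] yaw 3.04 -> [0.01, 0.02, 0.01] [-0.025, -0.028, 0.058] mm 3
```

View pics/grasp.png

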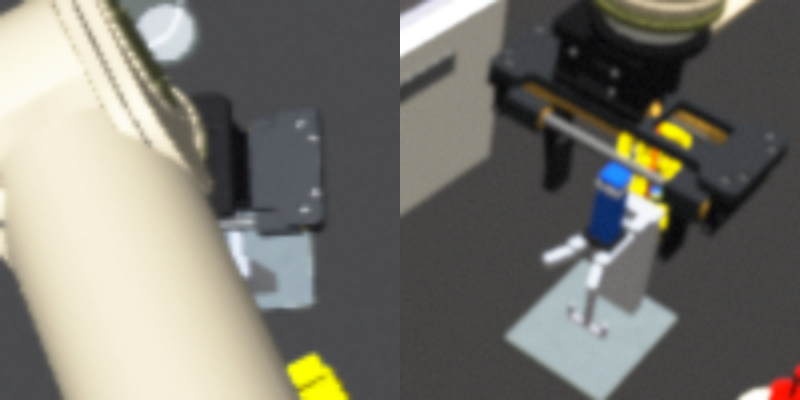

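Emit:
{"fn": "drive_tool", "kwargs": {"series": [0,0,0,0,0,0,-1,0,0,0,0,0,0,-1,0,0,0,0,0,0,-1,0,0,0,0,0,0,-1,0,0,0,0,0,0,-1,0,0,0,0,0,0,-1,0,0,0,0,0,0,-1,0,0,0,0,0,0,-1], "grip_force": 40}}

```text
time: 2.53
ee_pos: [0.5061, 0.2638, 0.1612]
eef_rot: [-0.026, 1.0, 0.0, -0.0]
ft_force: [0.4, 0.5, -1.2]
width: 0.0417
grip_force: 0.0
```

Emit:
{"fn": "drive_tool", "kwargs": {"series": [0,0,0,0,0,0,-1,0,0,0,0,0,0,-1,0,0,0,0,0,0,-1,0,0,0,0,0,0,-1,0,0,0,0,0,0,-1,0,0,0,0,0,0,-1,0,0,0,0,0,0,-1]}}

```text
time: 3.12
ee_pos: [0.5061, 0.2638, 0.1612]
eef_rot: [-0.026, 1.0, -0.0, -0.0]
ft_force: [-0.3, 0.0, 0.2]
width: 0.018
grip_force: 40.0
```

```bash
python3 go.py .5075 .2635 .175 3; python3 -c "
from bench import telemetry as t
s=t.read_state();print(s['width'],s['grip_force'],s['ft_force'],s['torque'])"
```

```text
t 3.12 ee [0.5061 0.2638 0.1612] F [-0.28  0.04  0.25] yaw 3.01 -> [-0.0, -0.0, 0.0] [-0.035, -0.009, -0.346] mm 14
0.017974910426584955 39.98943942133337 [-0.28163335  0.04044988  0.2459153 ] [-0.01081425  0.02668666 -0.03593867]
```

```bash
python3 -c "
from h import *
print(onz('top',205,191,.085),onz('top',210,199,.0),onz('scene',402,390,.085),onz('scene',398,414,0))"
```

```text
[0.66000421 0.32991001 0.085     ] [0.65720534 0.33661137 0.        ] [0.66147558 0.33432463 0.085     ] [0.65547088 0.33155035 0.        ]
```

Emit:
{"fn": "drive_tool", "kwargs": {"series": [0,0,0,0,0,-0.1,-1,0,0,0,0,0,-0.2,-1,0,0,0,0,0,-0.35,-1,0,0,0,0,0,-0.35,-1,0,0,0,0,0,-0.35,-1]}}

```text
time: 3.53
ee_pos: [0.5064, 0.264, 0.1758]
eef_rot: [-0.026, 1.0, 0.0, 0.0]
ft_force: [0.1, 0.1, -1.2]
width: 0.0179
grip_force: 40.0
```

Emit:
{"fn": "drive_tool", "kwargs": {"series": [0,0,0,-0.4,0,0,-1,0,0,0,-0.9,0,0,-1,0,0,0,-1.5,0,0,-1,0,0,0,-1.75,0,0,-1,0,0,0,-1.75,0,-0.5,-1,0,0,0,-1.75,0,-1.3,-1,0,0,0,-1.75,0,-2.2,-1,0,0,0,-1.75,0,-3.1,-1,0,0,0,-1.75,0,-4,-1,0,0,0,-1.75,0,-4.6,-1]}}

```text
time: 4.37
ee_pos: [0.5763, 0.2675, 0.363]
eef_rot: [-0.026, 1.0, 0.001, 0.001]
ft_force: [0.6, 0.6, -0.9]
width: 0.0178
grip_force: 40.0
```

```bash
python3 go.py .505 -.014 .36 -2.15
```

```text
t 4.37 ee [0.5763 0.2675 0.363 ] F [ 0.58  0.62 -0.95] yaw 3.01 -> [0.02, 0.03, 1.03] [2.15, -6.935, 0.057] mm 290
```

Emit:
{"fn": "drive_tool", "kwargs": {"series": [0,0,0.5,1,-1,0.05,-1,0,0,1,2.15,-2,0.05,-1,0,0,1.03,2.15,-3,0.05,-1,0,0,1.03,2.15,-4,0.05,-1,0,0,1.03,2.15,-5,0.05,-1,0,0,1.03,2.15,-6,0.05,-1,0,0,1.03,2.15,-7.03,0.05,-1,0,0,1.03,2.15,-7.03,0.05,-1,0,0,1.03,2.15,-7.03,0.05,-1,0,0,1.03,2.15,-7.03,0.05,-1]}}

```text
time: 5.2
ee_pos: [0.5048, -0.019, 0.3572]
eef_rot: [0.02, 1.0, 0.0, 0.0]
ft_force: [0.6, 0.5, -1.1]
width: 0.0182
grip_force: 40.0
```

```bash
python3 - <<'E'
from bench import camera
import cv2,numpy as np
from h import proj
t=camera("top")[:,:,::-1]; s=camera("scene")[:,:,::-1]
cv2.imwrite("pics/over.png",np.hstack([cv2.resize(t[180:290,265:375],(400,400)),cv2.resize(s[100:300,240:440],(400,400))]))
E
python3 go.py .505 -.018 .30 -2.15 .505 -.018 .248 -2.15
```

```text
t 5.3 ee [ 0.5049 -0.0166  0.357 ] F [ 0.1   0.67 -0.78] yaw -2.05 -> [0.01, -0.0, 0.02] [-0.005, -0.035, 1.424] mm 57
t 5.3 ee [ 0.5049 -0.0166  0.357 ] F [ 0.1   0.67 -0.78] yaw -2.05 -> [0.01, -0.0, 0.02] [-0.005, -0.035, 2.724] mm 109
```

View pics/over.png

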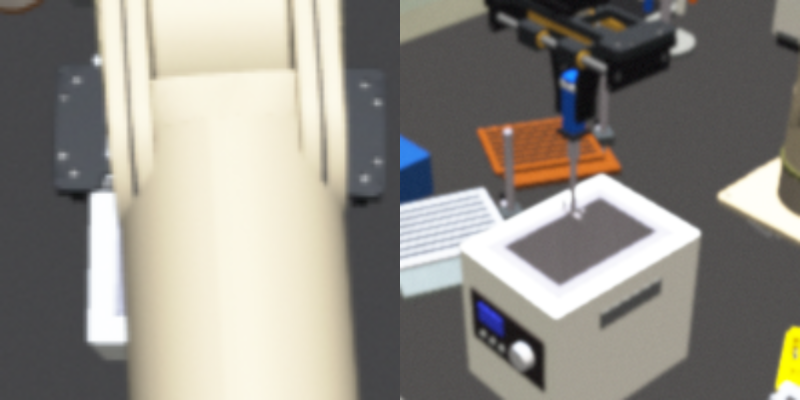

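```bash
python3 -c "
from h import *
print(proj('scene',[.5065,-.0166,.2138]),proj('scene',[.5065,-.0166,.3768]))"
```

```text
(np.float64(325.82732486062406), np.float64(207.9746757325934)) (np.float64(326.4253508646593), np.float64(138.75872389122253))
```

Emit:
{"fn": "drive_tool", "kwargs": {"series": [0,0,0,0,-0.03,0.5,-1,0,0,0,0,-0.03,1,-1,0,0,0,0,-0.03,1.42,-1,0,0,0,0,-0.03,1.42,-1]}}

```text
time: 5.63
ee_pos: [0.5035, -0.0174, 0.2971]
eef_rot: [0.017, 1.0, -0.0, -0.003]
ft_force: [-0.1, -0.2, -2.2]
width: 0.0179
grip_force: 40.0
```

```bash
python3 go.py .505 -.018 .248 -2.15
```

```text
t 5.63 ee [ 0.5035 -0.0174  0.2971] F [-0.14 -0.2  -2.16] yaw -1.98 -> [-0.01, -0.06, 0.03] [-0.044, -0.013, 1.228] mm 49
```

Emit:
{"fn": "drive_tool", "kwargs": {"series": [0,0,0,-0.02,-0.02,0.15,-1,0,0,0,-0.02,-0.02,0.35,-1,0,0,0,-0.02,-0.02,0.55,-1,0,0,0,-0.02,-0.02,0.75,-1,0,0,0,-0.02,-0.02,0.95,-1,0,0,0,-0.02,-0.02,1.1,-1,0,0,0,-0.02,-0.02,1.18,-1,0,0,0,-0.02,-0.02,1.18,-1,0,0,0,-0.02,-0.02,1.18,-1]}}

```text
time: 6.38
ee_pos: [0.5057, -0.0198, 0.2532]
eef_rot: [0.019, 1.0, 0.0, 0.0]
ft_force: [0.5, -0.3, -0.6]
width: 0.0176
grip_force: 40.0
```

```bash
python3 go.py .505 .0015 .248 -2.15
```

```text
t 6.38 ee [ 0.5057 -0.0198  0.2532] F [ 0.48 -0.26 -0.57] yaw -2.14 -> [0.0, 0.0, 0.0] [0.037, 0.532, 0.131] mm 22
```

Emit:
{"fn": "drive_tool", "kwargs": {"series": [0,0,0,0,0,0.1,-1,0,0,0,0,0,0.17,-1,0,0,0,0.02,0.15,0.17,-1,0,0,0,0.02,0.3,0.17,-1,0,0,0,0.02,0.45,0.17,-1,0,0,0,0.02,0.45,0.17,-1]}}

```text
time: 6.88
ee_pos: [0.5056, 0.0002, 0.2465]
eef_rot: [0.017, 1.0, 0.0, 0.0]
ft_force: [0.2, 0.5, -1.4]
width: 0.0175
grip_force: 40.0
```

```bash
python3 go.py .505 .0055 .248 -2.15
```

```text
t 6.88 ee [5.056e-01 2.000e-04 2.465e-01] F [ 0.21  0.45 -1.37] yaw -2.0 -> [0.01, 0.0, 0.03] [0.02, 0.131, -0.038] mm 6
```

Emit:
{"fn": "drive_tool", "kwargs": {"series": [0,0,0,0,0.06,0,-1,0,0,0,0,0.12,0,-1,0,0,0,0,0.18,0,-1]}}

```text
time: 7.13
ee_pos: [0.5058, 0.0053, 0.2464]
eef_rot: [0.019, 1.0, -0.0, 0.0]
ft_force: [-0.4, -1.1, -2.2]
width: 0.0179
grip_force: 40.0
```

```bash
python3 go.py .505 .0055 .248 -2.15
```

```text
t 7.13 ee [0.5058 0.0053 0.2464] F [-0.35 -1.08 -2.25] yaw -2.15 -> [-0.0, 0.0, -0.0] [0.02, 0.004, -0.04] mm 2
```

Emit:
{"fn": "drive_tool", "kwargs": {"series": [0,0,0,0,0.08,0,-1,0,0,0,0,0.08,0,-1]}}

```text
time: 7.3
ee_pos: [0.5059, 0.0091, 0.2463]
eef_rot: [0.018, 1.0, -0.0, -0.0]
ft_force: [0.5, -0.9, -2.5]
width: 0.0175
grip_force: 40.0
```

Emit:
{"fn": "drive_tool", "kwargs": {"series": [0,0,0,0,0,0,-1]}}

```text
time: 7.38
ee_pos: [0.5059, 0.0087, 0.2464]
eef_rot: [0.019, 1.0, 0.0, -0.0]
ft_force: [-0.5, -0.9, -1.3]
width: 0.0181
grip_force: 40.0
```

Emit:
{"fn": "drive_tool", "kwargs": {"series": [0,0,0,0,-0.02,-0.1,-1,0,0,0,0,-0.03,-0.2,-1,0,0,0,0,-0.03,-0.35,-1,0,0,0,0,-0.03,-0.35,-1]}}

```text
time: 7.72
ee_pos: [0.5065, 0.0073, 0.262]
eef_rot: [0.019, 1.0, 0.0, 0.001]
ft_force: [-0.0, 0.1, -1.9]
width: 0.0176
grip_force: 40.0
```

Emit:
{"fn": "drive_tool", "kwargs": {"series": [0,0,0,0,-0.06,-0.02,-1,0,0,0,0,-0.12,-0.02,-1,0,0,0,0,-0.18,-0.03,-1,0,0,0,0,-0.24,-0.04,-1,0,0,0,0,-0.3,-0.05,-1]}}

```text
time: 8.13
ee_pos: [0.5053, -0.0048, 0.2623]
eef_rot: [0.019, 1.0, 0.0, -0.0]
ft_force: [-0.2, -0.3, -0.2]
width: 0.0174
grip_force: 40.0
```

```bash
python3 go.py .505 -.0145 .264 -2.15
```

```text
t 8.13 ee [ 0.5053 -0.0048  0.2623] F [-0.19 -0.29 -0.17] yaw -2.14 -> [0.0, -0.0, 0.0] [-0.0, -0.242, -0.042] mm 10
```

Emit:
{"fn": "drive_tool", "kwargs": {"series": [0,0,0,0,-0.06,0,-1,0,0,0,0,-0.1,0,-1]}}

```text
time: 8.3
ee_pos: [0.5052, -0.009, 0.2624]
eef_rot: [0.019, 1.0, 0.0, -0.0]
ft_force: [-0.6, 0.5, -1.4]
width: 0.0178
grip_force: 40.0
```

Emit:
{"fn": "drive_tool", "kwargs": {"series": [0,0,0,0,-0.07,0,-1]}}

```text
time: 8.38
ee_pos: [0.5051, -0.0115, 0.2623]
eef_rot: [0.019, 1.0, 0.0, -0.0]
ft_force: [0.4, 0.7, -1.1]
width: 0.0179
grip_force: 40.0
```

Emit:
{"fn": "drive_tool", "kwargs": {"series": [0,0,0,0,-0.05,0,-1]}}

```text
time: 8.47
ee_pos: [0.505, -0.0138, 0.2623]
eef_rot: [0.019, 1.0, -0.0, -0.0]
ft_force: [-0.4, 0.8, -0.4]
width: 0.018
grip_force: 40.0
```

```bash
python3 go.py .505 -.0145 .264 -2.15
```

```text
t 8.47 ee [ 0.505  -0.0138  0.2623] F [-0.4   0.79 -0.43] yaw -2.15 -> [-0.0, -0.0, 0.0] [0.0, -0.018, -0.042] mm 2
```

Emit:
{"fn": "drive_tool", "kwargs": {"series": [0,0,0,0,-0.02,0,-1,0,0,0,0,-0.02,-0.05,-1,0,0,0,0,-0.02,-0.1,-1,0,0,0,0,-0.02,-0.15,-1,0,0,0,0,-0.02,-0.2,-1,0,0,0,0,-0.02,-0.25,-1,0,0,0,0,-0.02,-0.3,-1,0,0,0,0,-0.02,-0.3,-1]}}

```text
time: 9.13
ee_pos: [0.5051, -0.0142, 0.2747]
eef_rot: [0.019, 1.0, 0.0, 0.0]
ft_force: [-0.7, 0.8, -3.5]
width: 0.0173
grip_force: 40.0
```

```bash
python3 go.py .505 -.0145 .30 -2.15
```

```text
t 9.13 ee [ 0.5051 -0.0142  0.2747] F [-0.71  0.84 -3.53] yaw -2.14 -> [0.0, 0.0, 0.0] [0.003, -0.007, -0.632] mm 25
```

Emit:
{"fn": "drive_tool", "kwargs": {"series": [0,0,0,0,0,-0.08,-1,0,0,0,0,0,-0.16,-1,0,0,0,0,0,-0.24,-1,0,0,0,0,0,-0.32,-1,0,0,0,0,0,-0.32,-1]}}

```text
time: 9.55
ee_pos: [0.5054, -0.0142, 0.288]
eef_rot: [0.019, 1.0, 0.0, 0.001]
ft_force: [0.2, 0.1, -4.1]
width: 0.0177
grip_force: 40.0
```

Emit:
{"fn": "drive_tool", "kwargs": {"series": [0,0,0,0,0,-0.1,-1,0,0,0,0,0,-0.25,-1,0,0,0,0,0,-0.5,-1,0,0,0,0,0,-0.75,-1,0,0,0,0,0,-1,-1,0,0,0,0,0,-1,-1]}}

```text
time: 10.05
ee_pos: [0.506, -0.0142, 0.33]
eef_rot: [0.019, 1.0, 0.0, 0.002]
ft_force: [1.1, 0.7, -4.4]
width: 0.0178
grip_force: 40.0
```

```bash
python3 - <<'E'
from bench import camera
import cv2,numpy as np
s=camera("scene")[:,:,::-1]
cv2.imwrite("pics/l.png",cv2.resize(s[120:270,260:410],(600,600),interpolation=cv2.INTER_CUBIC))
E
python3 go.py .505 -.0145 .425 -2.15
```

```text
t 10.1 ee [ 0.5057 -0.0143  0.3287] F [-0.71 -0.01 -5.19] yaw -2.14 -> [0.01, 0.03, 0.0] [0.011, -0.005, -2.408] mm 96
```

View pics/l.png

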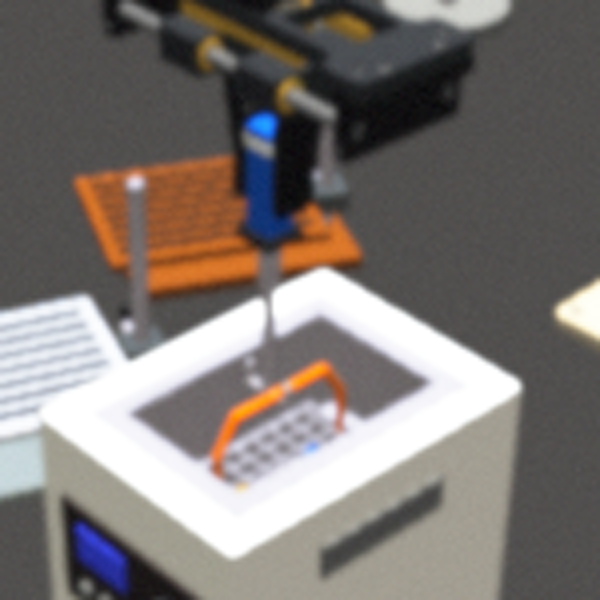

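Emit:
{"fn": "drive_tool", "kwargs": {"series": [0,0,0,0,0,-0.2,-1,0,0,0,0,0,-0.5,-1,0,0,0,0,0,-0.9,-1,0,0,0,0,0,-1.3,-1,0,0,0,0,0,-1.7,-1,0,0,0,0,0,-2.1,-1,0,0,0,0,0,-2.4,-1,0,0,0,0,0,-2.6,-1,0,0,0,0,0,-2.7,-1,0,0,0,0,0,-2.7,-1]}}

```text
time: 10.93
ee_pos: [0.5052, -0.0143, 0.436]
eef_rot: [0.019, 1.0, 0.0, 0.0]
ft_force: [0.2, 0.2, -4.7]
width: 0.0178
grip_force: 40.0
```

```bash
python3 - <<'E'
from bench import camera
import cv2,numpy as np
s=camera("scene")[:,:,::-1]
cv2.imwrite("pics/l2.png",s)
cv2.imwrite("pics/l2c.png",cv2.resize(s[100:250,250:400],(600,600),interpolation=cv2.INTER_CUBIC))
E
python3 go.py .507 -.279 .435 -2.15
```

```text
t 10.98 ee [ 0.5051 -0.0142  0.4351] F [ 0.43 -0.28 -5.27] yaw -2.14 -> [0.0, -0.0, 0.0] [-0.296, -6.613, 0.002] mm 265
```

View pics/l2c.png

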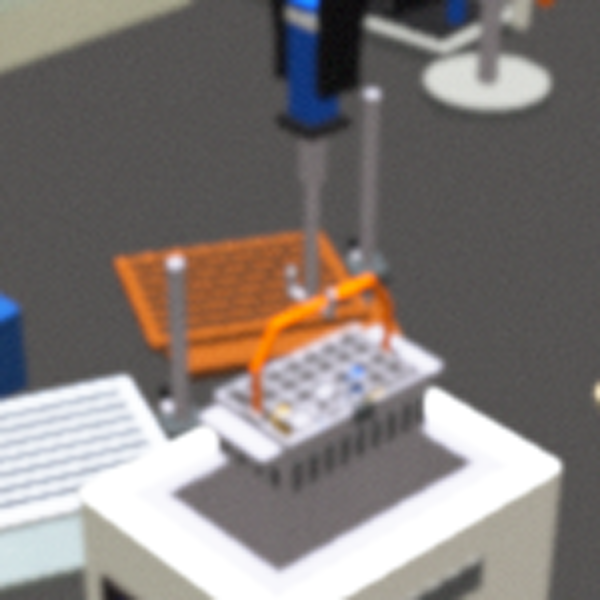

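```bash
python3 - <<'E'
from h import *
a=np.radians(-2.15);ex=np.array([np.cos(a),np.sin(a)]);ey=np.array([-ex[1],ex[0]]);c=np.array([.506,-.0042])
for X,Y,Z in((.064,.025,.03),(.064,-.025,.03),(-.064,.025,.03),(-.064,-.025,.03),(.05,.029,0),(-.05,.029,0),(.05,-.029,0)):
    u,v=proj("scene",[*(c+X*ex+Y*ey),.2153+Z]); print(X,Y,Z,((u-250)*4).round(),((v-100)*4).round())
print(proj('scene',[.507,-.271,.19]))
E
```

```text
0.064 0.025 0.03 259.0 461.0
0.064 -0.025 0.03 196.0 418.0
-0.064 0.025 0.03 442.0 367.0
-0.064 -0.025 0.03 377.0 330.0
0.05 0.029 0 286.0 501.0
-0.05 0.029 0 426.0 427.0
0.05 -0.029 0 213.0 451.0
(np.float64(254.09434286169468), np.float64(172.88584227543552))
```

Emit:
{"fn": "drive_tool", "kwargs": {"series": [0,0,0,0,-0.15,0,-1,0,0,0,0,-0.45,0,-1,0,0,0,-0.05,-0.9,0,-1,0,0,0,-0.07,-1.4,0,-1,0,0,0,-0.1,-1.9,0,-1,0,0,0,-0.12,-2.4,0,-1,0,0,0,-0.14,-2.9,0,-1,0,0,0,-0.16,-3.4,0,-1,0,0,0,-0.18,-3.9,0,-1,0,0,0,-0.2,-4.4,0,-1]}}

```text
time: 11.82
ee_pos: [0.5057, -0.1926, 0.4348]
eef_rot: [0.019, 1.0, 0.0, -0.0]
ft_force: [1.2, 0.2, -3.4]
width: 0.0182
grip_force: 40.0
```

Emit:
{"fn": "drive_tool", "kwargs": {"series": [0,0,0,-0.02,-0.5,0,-1,0,0,0,-0.04,-1,0,-1,0,0,0,-0.06,-1.4,0,-1,0,0,0,-0.07,-1.75,0,-1,0,0,0,-0.08,-2,0,-1,0,0,0,-0.08,-2.17,0,-1,0,0,0,-0.08,-2.27,0,-1,0,0,0,-0.08,-2.27,0,-1,0,0,0,-0.08,-2.27,0,-1]}}

```text
time: 12.57
ee_pos: [0.5064, -0.2809, 0.4351]
eef_rot: [0.018, 1.0, 0.0, -0.0]
ft_force: [0.3, -0.5, -3.8]
width: 0.0176
grip_force: 40.0
```

```bash
python3 go.py .506 -.281 .310 -2.15
```

```text
t 12.57 ee [ 0.5064 -0.2809  0.4351] F [ 0.31 -0.46 -3.78] yaw -2.12 -> [0.0, -0.0, 0.01] [0.009, -0.003, 3.128] mm 125
```

Emit:
{"fn": "drive_tool", "kwargs": {"series": [0,0,0,0,0,0.15,-1,0,0,0,0,0,0.45,-1,0,0,0,0,0,0.85,-1,0,0,0,0,0,1.3,-1,0,0,0,0,0,1.75,-1,0,0,0,0,0,2.2,-1,0,0,0,0,0,2.6,-1,0,0,0,0,0,2.9,-1,0,0,0,0,0,3.05,-1,0,0,0,0,0,3.1,-1]}}

```text
time: 13.4
ee_pos: [0.5062, -0.2805, 0.3102]
eef_rot: [0.018, 1.0, 0.0, -0.001]
ft_force: [-0.9, 0.4, -3.4]
width: 0.0179
grip_force: 40.0
```

```bash
python3 - <<'E'
from bench import camera
import cv2,numpy as np
s=camera("scene")[:,:,::-1]
cv2.imwrite("pics/st.png",cv2.resize(s[110:260,190:340],(600,600),interpolation=cv2.INTER_CUBIC))
E
python3 go.py .506 -.281 .29 -2.15
```

```text
t 13.45 ee [ 0.5063 -0.2808  0.3107] F [ 0.26 -0.34 -5.02] yaw -2.11 -> [0.0, -0.01, 0.01] [0.007, -0.005, 0.518] mm 21
```

View pics/st.png

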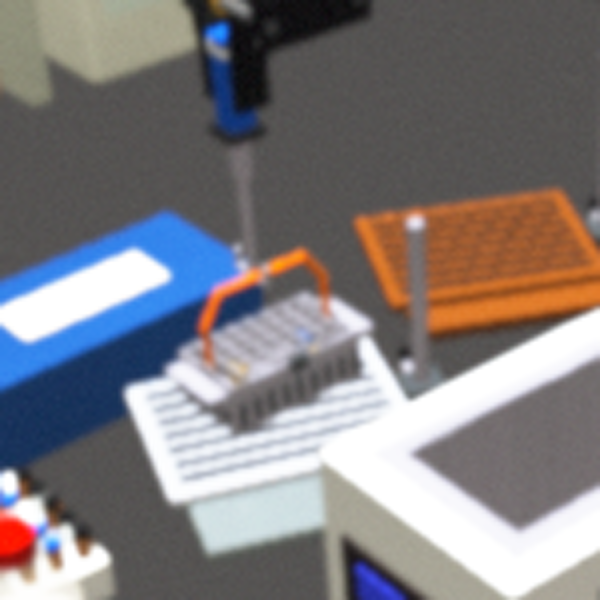

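Emit:
{"fn": "drive_tool", "kwargs": {"series": [0,0,0,0,0,0.08,-1,0,0,0,0,0,0.16,-1,0,0,0,0,0,0.24,-1,0,0,0,0,0,0.32,-1,0,0,0,0,0,0.38,-1,0,0,0,0,0,0.4,-1,0,0,0,0,0,0.4,-1]}}

```text
time: 14.03
ee_pos: [0.5062, -0.2812, 0.2949]
eef_rot: [0.019, 1.0, 0.0, -0.0]
ft_force: [0.3, -0.4, -3.2]
width: 0.0181
grip_force: 40.0
```

Emit:
{"fn": "drive_tool", "kwargs": {"series": [0,0,0,0,0,0.05,-1,0,0,0,0,0,0.1,-1,0,0,0,0,0,0.1,-1]}}

```text
time: 14.28
ee_pos: [0.5062, -0.2812, 0.2908]
eef_rot: [0.019, 1.0, 0.0, -0.0]
ft_force: [-0.6, 0.2, -4.6]
width: 0.0179
grip_force: 40.0
```

Emit:
{"fn": "drive_tool", "kwargs": {"series": [0,0,0,0,0,0.04,-1,0,0,0,0,0,0.08,-1,0,0,0,0,0,0.08,-1]}}

```text
time: 14.53
ee_pos: [0.5063, -0.2813, 0.288]
eef_rot: [0.019, 1.0, 0.0, 0.0]
ft_force: [-0.8, -0.3, -1.5]
width: 0.0178
grip_force: 40.0
```

Emit:
{"fn": "drive_tool", "kwargs": {"series": [0,0,0,0,0,0.04,-1,0,0,0,0,0,0.08,-1,0,0,0,0,0,0.08,-1]}}

```text
time: 14.78
ee_pos: [0.5063, -0.2812, 0.2846]
eef_rot: [0.019, 1.0, 0.0, -0.0]
ft_force: [-0.1, -0.1, -1.0]
width: 0.0176
grip_force: 40.0
```

Emit:
{"fn": "drive_tool", "kwargs": {"series": [0,0,0,0,0.03,0.05,-1,0,0,0,0,0.03,0.15,-1,0,0,0,0,0.03,0.25,-1,0,0,0,0,0.03,0.35,-1,0,0,0,0,0.03,0.4,-1,0,0,0,0,0.03,0.4,-1,0,0,0,0,0.03,0.4,-1]}}

```text
time: 15.37
ee_pos: [0.5063, -0.2801, 0.2686]
eef_rot: [0.019, 1.0, 0.0, -0.0]
ft_force: [0.3, -0.1, -1.1]
width: 0.0178
grip_force: 40.0
```

Emit:
{"fn": "drive_tool", "kwargs": {"series": [0,0,0,0,-0.1,0,-1,0,0,0,0,-0.2,0,-1,0,0,0,0,-0.3,0,-1,0,0,0,0,-0.45,0,-1,0,0,0,0,-0.58,0,-1,0,0,0,0,-0.58,0,-1]}}

```text
time: 15.87
ee_pos: [0.505, -0.3049, 0.2688]
eef_rot: [0.02, 1.0, -0.0, -0.0]
ft_force: [0.3, -0.8, -1.9]
width: 0.0175
grip_force: 40.0
```

```bash
python3 go.py .506 -.302 .34 -2.15
```

```text
t 15.87 ee [ 0.505  -0.3049  0.2688] F [ 0.34 -0.85 -1.91] yaw -2.24 -> [-0.01, -0.0, -0.02] [-0.023, 0.071, -1.78] mm 71
```

Emit:
{"fn": "drive_tool", "kwargs": {"series": [0,0,0,0,0,-0.1,-1,0,0,0,0,0,-0.25,-1,0,0,0,0,0,-0.45,-1]}}

```text
time: 16.12
ee_pos: [0.5055, -0.3029, 0.2872]
eef_rot: [0.018, 1.0, 0.0, -0.0]
ft_force: [0.3, -0.2, -1.5]
width: 0.0179
grip_force: 40.0
```

Emit:
{"fn": "drive_tool", "kwargs": {"series": [0,0,0,0,0,-0.3,-1,0,0,0,0,0,-0.9,-1,0,0,0,0,0,-1.6,-1,0,0,0,0,0,-2.1,-1,0,0,0,0,0,-2.2,-1]}}

```text
time: 16.53
ee_pos: [0.5062, -0.3038, 0.3798]
eef_rot: [0.019, 1.0, -0.001, 0.003]
ft_force: [0.6, 0.2, -0.8]
width: 0.0178
grip_force: 40.0
```

```bash
python3 - <<'E'
from bench import camera
import cv2
s=camera("scene")[:,:,::-1]
cv2.imwrite("pics/st2.png",s); 
from h import *
h=cv2.cvtColor(s,cv2.COLOR_BGR2HSV)[130:215,225:285].astype(int)
m=(h[...,0]<18)&(h[...,1]>150)&(h[...,2]>120); v,u=np.nonzero(m); print(u.min()+225,u.max()+225,v.min()+130,v.max()+130,len(u))
a=np.radians(-2.15);ex=np.array([np.cos(a),np.sin(a)])
for X,Z in((.032,.152),(-.032,.152),(.045,.102),(-.045,.102)): print(proj("scene",[*(np.array([.507,-.271])+X*ex),Z]))
E
python3 go.py .577 .2677 .375 3
```

```text
240 284 164 200 196
(np.float64(244.80806653782543), np.float64(190.52102267256217))
(np.float64(265.6860584642267), np.float64(181.48050703605108))
(np.float64(242.4690840927015), np.float64(208.98632031463092))
(np.float64(271.03468692670606), np.float64(195.96785499331673))
t 16.58 ee [ 0.5061 -0.3038  0.3783] F [ 0.74  0.09 -0.3 ] yaw -2.13 -> [-0.02, 0.05, -1.03] [-1.24, 14.343, 0.066] mm 576
```

Emit:
{"fn": "drive_tool", "kwargs": {"series": [0,0,0,0,0.4,0,-1,0,0,-0.1,-0.1,1.2,0,-1,0,0,-0.3,-0.2,2.1,0,-1,0,0,-0.4,-0.3,3,0,-1,0,0,-0.5,-0.4,4,0,-1,0,0,-0.6,-0.5,5,0,-1,0,0,-0.7,-0.6,6,0,-1,0,0,-0.8,-0.7,7,0,-1,0,0,-0.9,-0.8,8,0,-1,0,0,-1.03,-0.9,9,0,-1]}}

```text
time: 17.42
ee_pos: [0.5544, 0.0573, 0.3743]
eef_rot: [-0.027, 1.0, 0.0, -0.0]
ft_force: [0.7, 0.3, -0.1]
width: 0.0183
grip_force: 40.0
```

```bash
python3 go.py .577 .2677 .375 3
```

```text
t 17.42 ee [0.5544 0.0573 0.3743] F [ 0.67  0.25 -0.13] yaw 3.05 -> [0.0, -0.01, 0.01] [-0.845, 5.223, -0.016] mm 212
```

Emit:
{"fn": "drive_tool", "kwargs": {"series": [0,0,0,-0.2,0.9,0,-1,0,0,0,-0.35,1.8,0,-1,0,0,0,-0.5,2.7,0,-1,0,0,0,-0.65,3.6,0,-1,0,0,0,-0.8,4.4,0,-1,0,0,0,-0.84,4.9,0,-1,0,0,0,-0.84,5.15,0,-1,0,0,0,-0.84,5.2,0,-1,0,0,0,-0.84,5.2,0,-1]}}

```text
time: 18.17
ee_pos: [0.5774, 0.264, 0.3744]
eef_rot: [-0.026, 1.0, -0.0, -0.0]
ft_force: [-1.4, 0.1, -1.0]
width: 0.0173
grip_force: 40.0
```

```bash
python3 go.py .5763 .2675 .1758 3
```

```text
t 18.17 ee [0.5774 0.264  0.3744] F [-1.44  0.08 -1.  ] yaw 3.0 -> [-0.01, -0.01, 0.0] [0.021, 0.093, 4.964] mm 199
```

Emit:
{"fn": "drive_tool", "kwargs": {"series": [0,0,0,0.02,0.05,0.3,-1,0,0,0,0.02,0.05,1,-1,0,0,0,0.02,0.05,1.9,-1,0,0,0,0.02,0.05,2.8,-1,0,0,0,0.02,0.05,3.7,-1,0,0,0,0.02,0.05,4.4,-1,0,0,0,0.02,0.05,4.8,-1,0,0,0,0.02,0.05,4.96,-1,0,0,0,0.02,0.05,4.96,-1,0,0,0,0.02,0.05,4.96,-1]}}

```text
time: 19.0
ee_pos: [0.5774, 0.2656, 0.1778]
eef_rot: [-0.026, 1.0, 0.0, 0.001]
ft_force: [0.1, -1.3, 0.1]
width: 0.0176
grip_force: 40.0
```

```bash
python3 go.py .5763 .2675 .1758 3 .5064 .264 .1758 3
```

```text
t 19.0 ee [0.5774 0.2656 0.1778] F [ 0.12 -1.29  0.07] yaw 2.93 -> [0.01, 0.02, -0.01] [0.025, 0.048, 0.051] mm 3
t 19.0 ee [0.5774 0.2656 0.1778] F [ 0.12 -1.29  0.07] yaw 2.93 -> [0.01, 0.02, -0.01] [1.774, 0.05, 0.048] mm 71
```

Adjust to the slot line, let it settle, then go in.

Emit:
{"fn": "drive_tool", "kwargs": {"series": [0,0,0,0,0.04,0.02,-1,0,0,0,0,0.04,0.02,-1,0,0,0,0,0.04,0.02,-1]}}

```text
time: 19.25
ee_pos: [0.5769, 0.2685, 0.1768]
eef_rot: [-0.026, 1.0, 0.001, 0.001]
ft_force: [0.4, -0.4, -0.9]
width: 0.018
grip_force: 40.0
```

```bash
python3 go.py .5763 .2675 .1758 3 .5064 .264 .1758 3
```

```text
t 19.25 ee [0.5769 0.2685 0.1768] F [ 0.43 -0.45 -0.86] yaw 3.02 -> [0.01, 0.02, 0.0] [0.017, -0.025, 0.024] mm 2
t 19.25 ee [0.5769 0.2685 0.1768] F [ 0.43 -0.45 -0.86] yaw 3.02 -> [0.01, 0.02, 0.0] [1.767, -0.02, 0.021] mm 71
```

Emit:
{"fn": "drive_tool", "kwargs": {"series": [0,0,0,0.2,-0.02,0,-1,0,0,0,0.45,-0.02,0,-1,0,0,0,0.75,-0.02,0,-1,0,0,0,1.05,-0.02,0,-1,0,0,0,1.35,-0.02,0,-1,0,0,0,1.6,-0.02,0,-1,0,0,0,1.72,-0.02,0,-1,0,0,0,1.76,-0.02,0,-1,0,0,0,1.76,-0.02,0,-1,0,0,0,1.76,-0.02,0,-1]}}

```text
time: 20.08
ee_pos: [0.5066, 0.2637, 0.1757]
eef_rot: [-0.026, 1.0, 0.0, 0.0]
ft_force: [0.8, -0.5, -1.1]
width: 0.0176
grip_force: 40.0
```

```bash
python3 go.py .5062 .2638 .1612 3
```

```text
t 20.08 ee [0.5066 0.2637 0.1757] F [ 0.77 -0.45 -1.07] yaw 3.0 -> [0.0, 0.01, 0.0] [0.011, 0.004, 0.364] mm 15
```

Emit:
{"fn": "drive_tool", "kwargs": {"series": [0,0,0,0.01,0,0.1,-1,0,0,0,0.01,0,0.2,-1,0,0,0,0.01,0,0.3,-1,0,0,0,0.01,0,0.36,-1,0,0,0,0.01,0,0.36,-1,0,0,0,0.01,0,0.36,-1]}}

```text
time: 20.58
ee_pos: [0.5059, 0.2635, 0.1612]
eef_rot: [-0.026, 1.0, -0.0, -0.0]
ft_force: [-1.1, -1.2, 3.1]
width: 0.0178
grip_force: 40.0
```

```bash
python3 go.py .5062 .2638 .1612 3
```

```text
t 20.58 ee [0.5059 0.2635 0.1612] F [-1.07 -1.21  3.08] yaw 3.0 -> [-0.0, -0.0, -0.0] [-0.008, 0.008, -0.001] mm 0
```

Emit:
{"fn": "drive_tool", "kwargs": {"series": [0,0,0,0,0,0,-0.3,0,0,0,0,0,0,0,0,0,0,0,0,0,0.5,0,0,0,0,0,0,1,0,0,0,0,0,0,1,0,0,0,0,0,0,1,0,0,0,0,0,0,1,0,0,0,0,0,0,1,0,0,0,0,0,0,1]}}

```text
time: 21.33
ee_pos: [0.5058, 0.2637, 0.1612]
eef_rot: [-0.026, 1.0, 0.0, 0.0]
ft_force: [-0.0, -0.3, -0.4]
width: 0.0699
grip_force: 0.0
```

Emit:
{"fn": "drive_tool", "kwargs": {"series": [0,0,0,0,0,-0.2,1,0,0,0,0,0,-0.6,1,0,0,0,0,0,-1.2,1,0,0,0,0,0,-2,1,0,0,0,0,0,-2.8,1,0,0,0,0,0,-3.6,1,0,0,0,0,0,-4,1,0,0,0,0,0,-4,1]}}

```text
time: 22.0
ee_pos: [0.5071, 0.2641, 0.3263]
eef_rot: [-0.026, 1.0, 0.002, 0.003]
ft_force: [-0.1, -0.8, 0.1]
width: 0.0867
grip_force: 0.0
```

```bash
python3 - <<'E'
from bench import camera
import cv2,numpy as np
s=camera("scene")[:,:,::-1]; t=camera("top")[:,:,::-1]
k=dict(interpolation=cv2.INTER_CUBIC)
a=cv2.resize(s[150:270,195:315],(400,400),**k);b=cv2.resize(s[250:350,380:480],(400,400),**k);
c=cv2.resize(t[195:285,365:485],(800,200)) if 0 else None
cv2.imwrite("pics/fin_top.png",t)
cv2.imwrite("pics/fin.png",np.hstack([a,b]))
h=cv2.cvtColor(t,cv2.COLOR_BGR2HSV)[200:285,370:450].astype(int)
m=(h[...,0]<18)&(h[...,1]>130)&(h[...,2]>120); v,u=np.nonzero(m); print(len(u),(u.mean()+370) if len(u) else 0,v.mean()+200 if len(u) else 0)
from h import *
if len(u): print(onz("top",u.mean()+370,v.mean()+200,.148))
E
```

```text
41 418.1463414634146 237.9512195121951
[ 0.49788753 -0.27063644  0.148     ]
```

View pics/fin.png

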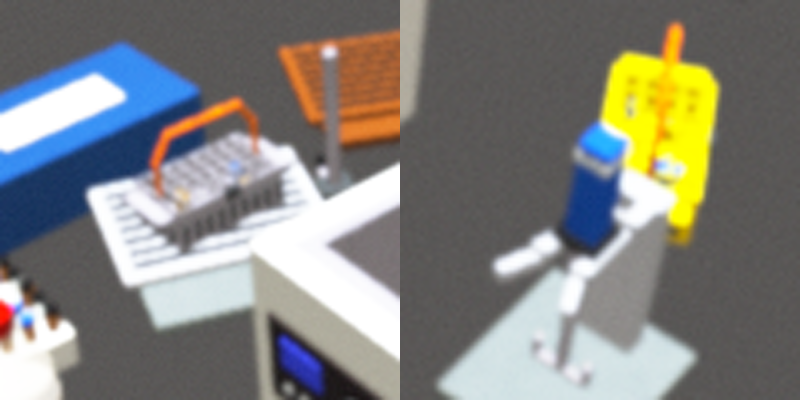

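The final picture shows the basket standing level on the stage, at about (200, 190) in the left half. The rod hangs in the fork, at about (590, 190) in the right half, and the gripper is clear of both.

```bash
python3 -c "
from bench import r
print(r.close_job())"
```

```text
the job is handed in; nothing more can be done
None
```

I lifted the basket out by its handle using only the hook and set it level on the stage, within about a centimetre of the middle; the rod is back in its fork, and I handed the job in at about 22 s (no verdict was shown).

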